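# Dock the parts case and lock it with its bail

## Task

Slide the loose flat parts case along the bench into the empty bay until it is fully home against the back stop, keeping it flat on the bench. Then raise the bay's wire bail, which lies folded back, and swing it over to the front and all the way down so that it locks across the case's front edge. Leave the other things on the bench as they are.

Things in the scene. Friction and masses are not known exactly. Their poses are not given: they have to be found in the camera images.
- bay: Empty dark-steel bay fixed to the bench (its neighbour already holds a case). Origin: on the bench, at the middle of the mouth; x points into the bay, y left, z up. No floor: the case slides on the bench. Slot between the side walls 108 mm wide, flaring to 120 mm over the first 18 mm. Walls 36 mm high, outer faces at y = +-62 mm (lugs for the bail 62 mm high, to y = +-69 mm).
- bay_roller (a point): Inner side of a sprung white roller (24 mm across) in the bay's left wall, 90 mm in from the mouth, sticking 4 mm into the slot; axes as the bay's. It presses the case's side: for the last 32 mm of travel pushing is stiffer (by several newtons, most as it first yields), but that is not the end.
- bay_stop (a point): Middle of the face of the bay's back stop, 118 mm in from the mouth, 18 mm above the bench; axes as the bay's. Along both walls a ledge overhangs the slot by 8 mm, its underside 32 mm above the bench; the middle is open above.
- case_mid (a point): Centre (half-way up) of the loose flat grey parts case with clear lid, about 0.5 kg: 130 mm long (x), 105 wide (y), 28 high, flat on the bench before the bay, too wide to grasp. x points to the end that goes in first; the other end, nearest the robot, has a full-width front lip 24 mm long, 16 high. Home: centre at x = 53 mm, y = 0 in the bay's frame, lip's face 12 mm outside the mouth.
- bail (a joint): Swing angle of the bay's steel wire bail in rad: 0 lying flat back over the slot (away from the mouth), 1.57 upright, 3.14 level towards the front, 3.849 fully down at its stop. It stays at any angle (about 0.7 N at the bar moves it). It only goes fully down in front of a case that is home.
- bail_bar (a point): Middle of the bail's cross-bar: a round bar 8 mm thick, 152 mm long, parallel to the bay's y axis, 60 mm from the hinge line. Lying flat it is 55 mm above the bench at x = 88 mm in the bay's frame; fully down it is 16 mm above the bench at x = -17.5 mm.
- bail_hinge (a point): Middle of the bail's hinge line (parallel to the bay's y axis): x = 28 mm, 55 mm above the bench in the bay's frame. Axes as the bay's.
- tape: Bystander: grey roll of tape lying flat, 100 mm across, 24 mm high; origin at the centre of its underside.
- jar: Bystander: glass jar with steel lid, 64 mm across, 70 mm high; origin at the centre of its underside.
- spray: Bystander: upright spray can, 64 mm across, 190 mm high; origin at the centre of its underside.
- driver: Bystander: screwdriver 190 mm long lying on the bench.
- measure: Bystander: black tape measure 75 x 65 x 36 mm; origin at the centre of its underside.

How it is judged:
By the outcome, as a careful person would: the job done as asked, in the order asked, and still so for the second after the job is handed in, with the robot touching nothing.
It also fails if it takes over 72 s, if anything falls off the work surface, if the arm or the gripper's body presses on something with over 40 N, if the wrist force passes 120 N, or if a joint passes its speed limit or range.

## Robot

A 6-joint arm with a two-finger parallel gripper is mounted at the origin on the work surface. World frame = base frame: x ahead of the robot, y to its left, z up, the work surface at z = 0. Lengths are in mm, angles in rad, forces in N, time in s.
With the tool pointing down it reaches from about 350 to 875 mm from the base axis. Payload 4.2 kg.
Tool frame: the origin (TCP) lies midway between the tips of the shut fingers; the grasp point (between the pads) lies 19 mm behind it; z points along the fingers, y is the line along which they close (so a half turn about z gives the same grasp; the last joint's range is limited). The gripper opens to 85 mm and grips with 20 to 120 N. Pads are 22 mm wide; open, the fingers measure 114 mm over their backs; the gripper's body (76 mm by 85 mm) begins 54 mm behind the grasp point. The pads swing forward as they close: fully open they stand 13 mm farther back than shut.
Start: joints at [1.375, 0.385, 0.008, 0, -1.194, -0.259], TCP at [274.518, 561.462, 231.312] pointing down, gripper open.
Joint ranges: [-3.14, 3.14], [-1.21, 2.06], [-1.07, 1.41], [-3.16, 2.05], [-2.99, -0.16], [-3.1, 3.1]. Speed limits (rad/s): [2.79, 2.79, 3.14, 3.14, 3.14, 3.14].

## Interface

Orientations are given as a unit quaternion [x, y, z, w].
In Python, from bench import arm gives the robot as it stands. The module is installed in compiled form; this text tells all that it offers.
- The arm moves only by the shell command python3 -m handwheel 'ROWS' [OPENING]. ROWS is JSON, a list of rows, each an object of numbers: "x", "y", "z": the shift along the world's x, y, z each as a share of 20 cm, from -1 to 1; "ax", "ay", "az": the turn, a rotation vector about the world's x, y, z each as a share of 90 degrees, from -1 to 1. In form: [{"x": .., "y": .., "z": .., "ax": .., "ay": .., "az": ..}, ...]. A call has exactly 8 rows; each row shifts and turns the commanded pose from where the row before left it; what a row does not reach is not made up. A row lasts 1/10 s, in which the tool goes at most 50 mm and 8.59 degrees, less where a joint would pass 70% of its speed; a pose out of reach is approached as far as the arm can. A call with a number of a shift or a turn outside -1 to 1 is refused whole. A call with a gripper value outside its range is refused whole. OPENING is the opening, from -1 (shut) to 1 (fully open), set as the call begins (- or left out, the last holds). The fingers move at their own pace and stop on an object; the grip force is fixed at half the most. Time passes only in rows, so rows that do not move let the fingers close, or fill a call up. It gives the time, the measured TCP pose, the force, the opening and the grip force at its end, in the units of the state.
- arm.read_state(): the state, without advancing time (a new reading comes with each control period).
- arm.get_image(name): name is "side" or "top" or "wrist"; returns the picture (420x560x3 uint8, red, green, blue); there is no depth.
- arm.camera_params(name): a dict with "K" (3x3 intrinsics, pixels), "position" and "orientation" of the camera in the world. Camera axes: x right, y down, z forward; pixel columns grow to the right and rows downward; lengths in mm; the calibration is good to about 2 mm. A picture is of the moment at which its call begins: read the wrist's pose just before it. camera_params takes no time and is no camera call; for the wrist camera it gives the pose at the moment of the call.
- arm.job_done(): hands the job in; it is judged then, once.
The state is a dict: "clock": time; "joints": joint angles; "joint_vel": joint speeds; "joint_efforts": joint torques, N m; "position": TCP position; "ee_rot": TCP orientation; "contact_force": force on the tool from outside, world axes, zero at the start; "wrist_torque": the same for the moment, N m; "gripper_width": finger opening in mm; "grasp_force": force on a finger pad.
Only numpy, scipy, OpenCV 4.12 (cv2) and the standard library are available. Lean on these libraries where they do the work, as an engineer would, in place of code of your own. Each camera call takes 0.05 s, during which the arm holds its last target. There are 200 camera calls.

## Working session

There is one attempt and no reset: what is moved stays moved. The work goes in short steps, Python scripts to look and compute and a shell command to move; the robot and the scene stay as the last step left them, time stands still between calls to the robot, and variables do not carry over. Pictures are saved under pics/ and viewed, at most 10 in all, crops included, and the job is handed in when it is done.

```bash
mkdir -p pics; ls; python3 - <<'E'
from bench import arm
import cv2,numpy as np
for n in("top","side"):
    cv2.imwrite(f"pics/{n}0.png",arm.get_image(n)[:,:,::-1]); p=arm.camera_params(n); print(n,p)
s=arm.read_state();print(s["clock"],s["position"],s["ee_rot"],s["contact_force"])
E
```

```text
pics
top {'K': array([[419.86873841,   0.        , 287.96099685],
       [  0.        , 419.86873841, 211.73417027],
       [  0.        ,   0.        ,   1.        ]]), 'position': array([ 495.66654005,    1.83151956, 1279.28705444]), 'orientation': array([-0.70104672,  0.71278381, -0.0147861 ,  0.01594076])}
side {'K': array([[509.41453418,   0.        , 275.7674616 ],
       [  0.        , 509.41453418, 208.64525674],
       [  0.        ,   0.        ,   1.        ]]), 'position': array([ 293.70493432,  727.72587992, 1007.29162477]), 'orientation': array([-0.18114815,  0.9260876 , -0.32586164,  0.05797674])}
0.1 [274.32653711 560.98692009 230.31161584] [ 9.74233556e-01 -2.25539349e-01 -1.80674888e-04  9.73562998e-04] [0.16511088 0.08022165 0.13545779]
```

View pics/top0.png

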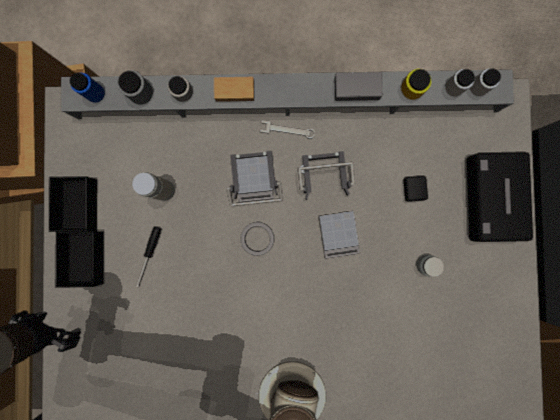

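View pics/side0.png

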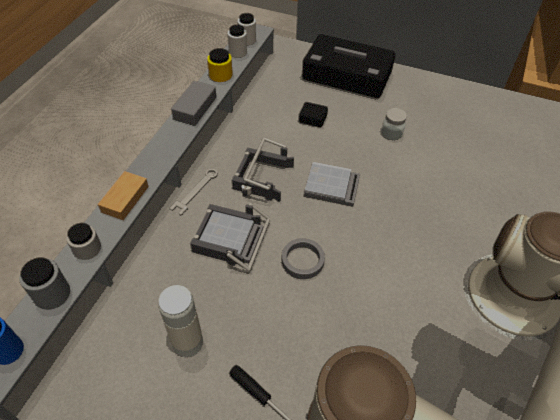

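The top view shows the bay at about (327,175) px, the case at about (339,233), and the roll of tape at (257,238). I'll enlarge both views.

```bash
python3 - <<'E'
import cv2
a=cv2.imread("pics/top0.png")[140:265,285:375]; b=cv2.imread("pics/side0.png")[125:215,220:370]
a=cv2.resize(a,None,fx=4.5,fy=4.5,interpolation=2);cv2.imwrite("pics/t1.png",a)
b=cv2.resize(b,None,fx=5,fy=5,interpolation=2);cv2.imwrite("pics/s1.png",b)
E
```

```text
(no output)
```

View pics/t1.png

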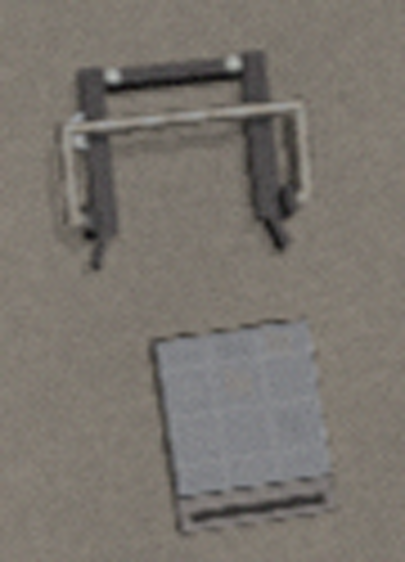

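View pics/s1.png

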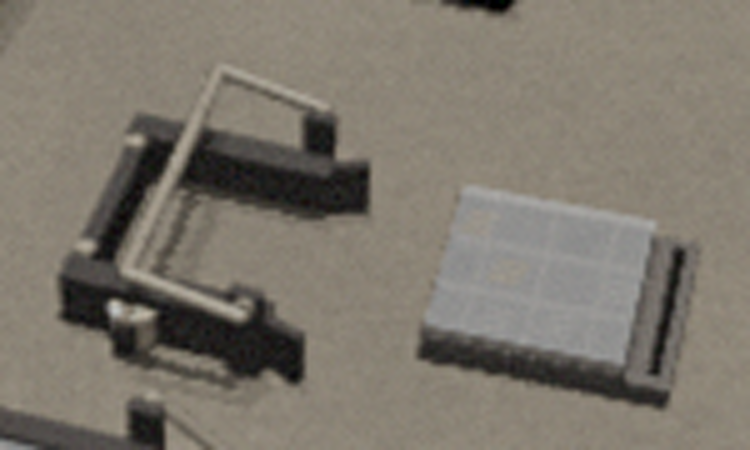

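The crops show the bail's corners at (66,127) and (300,104) in the top crop. The case's lid and lip corners are also clear. I'll fit planar poses to both views.

```bash
cat > h.py <<'E'
import numpy as np
from bench import arm
from scipy.spatial.transform import Rotation as R
from scipy.optimize import least_squares
def proj(P,c):
    q=R.from_quat(c["orientation"]).inv().apply(np.atleast_2d(P)-c["position"]); q=q@c["K"].T; return q[:,:2]/q[:,2:]
def place(p,L):
    L=np.asarray(L,float); return np.c_[R.from_euler('z',p[2]).apply(L)+[p[0],p[1],0]]
def tobase(p,W): return R.from_euler('z',-p[2]).apply(np.atleast_2d(W)-[p[0],p[1],0])
E
python3 - <<'E'
from h import *
ct,cs=arm.camera_params("top"),arm.camera_params("side")
T=lambda U:np.array(U)/4.5+[285,140]-.4
S=lambda U:np.array(U)/5+[220,125]-.4
bay=([(88,74,55),(88,-74,55),(0,61,36),(0,-61,36)],T([(66,127),(300,104),(97,268),(283,247)]),
 [(88,74,55),(88,-74,55),(0,61,36),(0,-61,36),(0,-61,0),(0,61,0)],S([(125,270),(224,70),(303,330),(367,163),(367,211),(303,380)]))
case=([(65,52.5,28),(65,-52.5,28),(-41,52.5,28),(-41,-52.5,28),(-65,52.5,16),(-65,-52.5,16)],T([(155,342),(304,322),(180,495),(328,474),(183,530),(338,508)]),
 [(65,52.5,28),(65,-52.5,28),(-41,52.5,28),(-41,-52.5,28),(-65,-52.5,16),(-65,52.5,16)],S([(427,322),(466,187),(632,360),(655,222),(698,243),(668,386)]))
for n,o in(("bay",bay),("case",case)):
  for m in (1,2,3):
    def f(p):
        r=[]
        if m&1:r.append((proj(place(p,o[0]),ct)-o[1]).ravel())
        if m&2:r.append((proj(place(p,o[2]),cs)-o[3]).ravel())
        return np.concatenate(r)
    s=least_squares(f,[600,-100,0],loss="soft_l1",x_scale=[100,100,1]); print(n,m,s.x.round(3)); 
  print(f(s.x).reshape(-1,2).round(1).tolist())
E
```

```text
bay 1 [ 5.94059e+02 -1.13410e+02  7.50000e-02]
bay 2 [ 5.91133e+02 -1.17073e+02  6.30000e-02]
bay 3 [ 5.91731e+02 -1.15503e+02  7.00000e-02]
[[1.2, 1.0], [-0.5, 1.7], [1.2, -0.4], [0.8, 0.7], [-0.1, 2.2], [-0.9, 3.0], [-0.8, -0.1], [0.3, 0.2], [-0.2, -0.1], [-1.0, -1.0]]
case 1 [ 4.81401e+02 -1.48104e+02  1.38000e-01]
case 2 [ 4.76388e+02 -1.48642e+02  1.45000e-01]
case 3 [ 4.78627e+02 -1.48417e+02  1.40000e-01]
[[-0.6, 0.5], [1.1, -0.6], [-0.4, 1.7], [1.6, 0.8], [-0.2, 1.6], [-0.0, 1.1], [-1.9, 0.4], [-1.5, -1.5], [-1.6, 0.8], [0.1, -1.2], [-0.1, -0.7], [0.0, 0.4]]
```

```bash
M='python3 -m handwheel'
python3 -m handwheel '[{"x":0.044,"y":-0.163,"z":-0.023,"az":-0.028},{"x":0.044,"y":-0.163,"z":-0.023,"az":-0.028},{"x":0.044,"y":-0.163,"z":-0.023,"az":-0.028},{"x":0.044,"y":-0.163,"z":-0.023,"az":-0.028},{"x":0.044,"y":-0.163,"z":-0.023,"az":-0.028},{"x":0.044,"y":-0.163,"z":-0.023,"az":-0.028},{"x":0.044,"y":-0.163,"z":-0.023,"az":-0.028},{"x":0.044,"y":-0.163,"z":-0.023,"az":-0.028}]' 1
python3 -m handwheel '[{"x":0.044,"y":-0.163,"z":-0.023,"az":-0.028},{"x":0.044,"y":-0.163,"z":-0.023,"az":-0.028},{"x":0.044,"y":-0.163,"z":-0.023,"az":-0.028},{"x":0.044,"y":-0.163,"z":-0.023,"az":-0.028},{"x":0.044,"y":-0.163,"z":-0.023,"az":-0.028},{"x":0.044,"y":-0.163,"z":-0.023,"az":-0.028},{"x":0.044,"y":-0.163,"z":-0.023,"az":-0.028},{"x":0.044,"y":-0.163,"z":-0.023,"az":-0.028}]'
python3 -m handwheel '[{"x":0.044,"y":-0.163,"z":-0.023,"az":-0.028},{"x":0.044,"y":-0.163,"z":-0.023,"az":-0.028},{"x":0.044,"y":-0.163,"z":-0.023,"az":-0.028},{"x":0.044,"y":-0.163,"z":-0.023,"az":-0.028},{"x":0.044,"y":-0.163,"z":-0.023,"az":-0.028},{"x":0.044,"y":-0.163,"z":-0.023,"az":-0.028},{"x":0.044,"y":-0.163,"z":-0.023,"az":-0.028},{"x":0.044,"y":-0.163,"z":-0.023,"az":-0.022}]'
python3 - <<'E'
from h import *
s=arm.read_state();print(R.from_quat(s["ee_rot"]).as_matrix().round(3),s["joints"])
print(tobase((591.7,-115.5,.07),s["position"]))
E
```

```text
[[ 0.898 -0.439 -0.001]
 [-0.439 -0.898 -0.002]
 [ 0.     0.002 -1.   ]] [ 1.37454955e+00  3.85485588e-01  6.72935543e-03 -4.53853683e-04
 -1.19397501e+00 -2.58579267e-01]
[[-269.28079398  697.02820746  230.31161584]]invalid input at $[0]: expected keys x, y, z, ax, ay, az
invalid input at $[0]: expected keys x, y, z, ax, ay, az
invalid input at $[0]: expected keys x, y, z, ax, ay, az
```

```bash
python3 -m handwheel '[{"x":0.044,"y":-0.163,"z":-0.023,"ax":0,"ay":0,"az":-0.028},{"x":0.044,"y":-0.163,"z":-0.023,"ax":0,"ay":0,"az":-0.028},{"x":0.044,"y":-0.163,"z":-0.023,"ax":0,"ay":0,"az":-0.028},{"x":0.044,"y":-0.163,"z":-0.023,"ax":0,"ay":0,"az":-0.028},{"x":0.044,"y":-0.163,"z":-0.023,"ax":0,"ay":0,"az":-0.028},{"x":0.044,"y":-0.163,"z":-0.023,"ax":0,"ay":0,"az":-0.028},{"x":0.044,"y":-0.163,"z":-0.023,"ax":0,"ay":0,"az":-0.028},{"x":0.044,"y":-0.163,"z":-0.023,"ax":0,"ay":0,"az":-0.028}]' 1
python3 -m handwheel '[{"x":0.044,"y":-0.163,"z":-0.023,"ax":0,"ay":0,"az":-0.028},{"x":0.044,"y":-0.163,"z":-0.023,"ax":0,"ay":0,"az":-0.028},{"x":0.044,"y":-0.163,"z":-0.023,"ax":0,"ay":0,"az":-0.028},{"x":0.044,"y":-0.163,"z":-0.023,"ax":0,"ay":0,"az":-0.028},{"x":0.044,"y":-0.163,"z":-0.023,"ax":0,"ay":0,"az":-0.028},{"x":0.044,"y":-0.163,"z":-0.023,"ax":0,"ay":0,"az":-0.028},{"x":0.044,"y":-0.163,"z":-0.023,"ax":0,"ay":0,"az":-0.028},{"x":0.044,"y":-0.163,"z":-0.023,"ax":0,"ay":0,"az":-0.028}]'
python3 -m handwheel '[{"x":0.044,"y":-0.163,"z":-0.023,"ax":0,"ay":0,"az":-0.028},{"x":0.044,"y":-0.163,"z":-0.023,"ax":0,"ay":0,"az":-0.028},{"x":0.044,"y":-0.163,"z":-0.023,"ax":0,"ay":0,"az":-0.028},{"x":0.044,"y":-0.163,"z":-0.023,"ax":0,"ay":0,"az":-0.028},{"x":0.044,"y":-0.163,"z":-0.023,"ax":0,"ay":0,"az":-0.028},{"x":0.044,"y":-0.163,"z":-0.023,"ax":0,"ay":0,"az":-0.028},{"x":0.044,"y":-0.163,"z":-0.023,"ax":0,"ay":0,"az":-0.028},{"x":0.044,"y":-0.163,"z":-0.023,"ax":0,"ay":0,"az":-0.022}]'
python3 - <<'E'
from h import *
s=arm.read_state();print(R.from_quat(s["ee_rot"]).as_matrix().round(3),s["joints"])
print(tobase((591.7,-115.5,.07),s["position"]),s["contact_force"])
E
```

```text
clock: 0.9
position: [344.8, 299.0, 194.0]
ee_rot: [0.919, -0.393, -0.0, 0.0]
contact_force: [0.6, -0.2, 0.3]
gripper_width: 85.3
grasp_force: 0.0
clock: 1.7
position: [415.2, 38.5, 157.4]
ee_rot: [0.836, -0.548, -0.0, 0.0]
contact_force: [0.8, 1.0, 0.7]
gripper_width: 85.4
grasp_force: 0.0
clock: 2.5
position: [485.6, -222.3, 120.3]
ee_rot: [0.731, -0.683, -0.0, 0.0]
contact_force: [0.4, 0.4, -1.2]
gripper_width: 85.1
grasp_force: 0.0
[[ 0.068 -0.998 -0.001]
 [-0.998 -0.068  0.   ]
 [-0.     0.001 -1.   ]] [-1.25593028e-01  3.42567760e-01 -3.66407903e-01 -1.78469036e-04
 -8.62562875e-01  1.93689554e-01]
[[-113.26696898  -99.16513799  120.33938254]] [ 0.39821638  0.36011309 -1.19389435]
```

```bash
python3 -m handwheel '[{"x":0,"y":0,"z":-0.155,"ax":0,"ay":0,"az":0},{"x":0,"y":0,"z":-0.155,"ax":0,"ay":0,"az":0},{"x":0,"y":0,"z":-0.155,"ax":0,"ay":0,"az":0},{"x":0,"y":0,"z":-0.155,"ax":0,"ay":0,"az":0},{"x":0,"y":0,"z":0,"ax":0,"ay":0,"az":0},{"x":-0.003,"y":0.045,"z":0,"ax":0,"ay":0,"az":0},{"x":-0.003,"y":0.045,"z":0,"ax":0,"ay":0,"az":0},{"x":-0.003,"y":0.03,"z":0,"ax":0,"ay":0,"az":0}]'
python3 -m handwheel '[{"x":-0.002,"y":0.02,"z":0,"ax":0,"ay":0,"az":0},{"x":-0.001,"y":0.02,"z":0,"ax":0,"ay":0,"az":0},{"x":-0.001,"y":0.02,"z":0,"ax":0,"ay":0,"az":0},{"x":0,"y":0,"z":0,"ax":0,"ay":0,"az":0},{"x":0,"y":0,"z":0,"ax":0,"ay":0,"az":0},{"x":0,"y":0,"z":0,"ax":0,"ay":0,"az":0},{"x":0,"y":0,"z":0,"ax":0,"ay":0,"az":0},{"x":0,"y":0,"z":0,"ax":0,"ay":0,"az":0}]'
python3 - <<'E'
from h import *
import cv2
s=arm.read_state();print(tobase((591.7,-115.5,.07),s["position"]),s["contact_force"])
b=arm.get_image("side")[115:225,220:380,::-1];a=arm.get_image("top")[140:270,260:380,::-1]
r=lambda i:cv2.resize(i,None,fx=400/i.shape[1],fy=400/i.shape[1],interpolation=2)
a,b=r(a),r(b);b=cv2.copyMakeBorder(b,0,a.shape[0]-b.shape[0],0,0,0)
cv2.imwrite("pics/p2.png",np.hstack([a,b]))
E
```

```text
clock: 3.3
position: [485.0, -196.3, -1.5]
ee_rot: [0.732, -0.682, 0.001, -0.001]
contact_force: [0.8, -2.5, -2.2]
gripper_width: 85.2
grasp_force: 1.3
clock: 4.1
position: [483.0, -184.9, -3.3]
ee_rot: [0.731, -0.682, -0.0, 0.0]
contact_force: [-0.0, -1.3, 0.9]
gripper_width: 85.0
grasp_force: 0.5
[[-113.31283981  -61.57602348   -3.26470659]] [-0.04480044 -1.25338753  0.86047524]
```

View pics/p2.png

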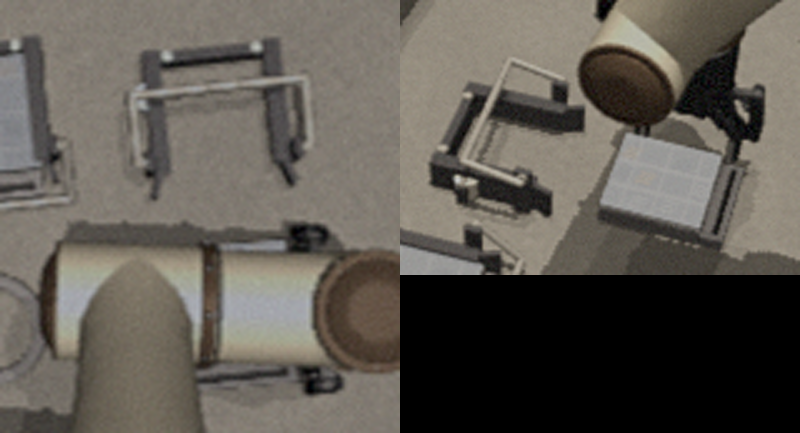

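Side contact is confirmed (-1.3 N), and the case at about (665,180) px is now parallel to the bay. Next I'll retract, go behind the case, turn 90° and look with the wrist camera.

```bash
python3 -m handwheel '[{"x":0,"y":-0.1,"z":0,"ax":0,"ay":0,"az":0},{"x":0,"y":0,"z":0.2,"ax":0,"ay":0,"az":0},{"x":0,"y":0,"z":0.2,"ax":0,"ay":0,"az":0},{"x":0,"y":0,"z":0.2,"ax":0,"ay":0,"az":0},{"x":-0.044,"y":0.03,"z":0,"ax":0,"ay":0,"az":-0.0833},{"x":-0.044,"y":0.03,"z":0,"ax":0,"ay":0,"az":-0.0833},{"x":-0.044,"y":0.03,"z":0,"ax":0,"ay":0,"az":-0.0833},{"x":-0.044,"y":0.03,"z":0,"ax":0,"ay":0,"az":-0.0833}]'
python3 -m handwheel '[{"x":-0.044,"y":0.03,"z":0,"ax":0,"ay":0,"az":-0.0833},{"x":-0.044,"y":0.03,"z":0,"ax":0,"ay":0,"az":-0.0833},{"x":-0.044,"y":0.03,"z":0,"ax":0,"ay":0,"az":-0.0833},{"x":-0.044,"y":0.03,"z":0,"ax":0,"ay":0,"az":-0.0833},{"x":-0.044,"y":0.035,"z":0,"ax":0,"ay":0,"az":-0.0833},{"x":-0.044,"y":0.035,"z":0,"ax":0,"ay":0,"az":-0.0833},{"x":-0.044,"y":0.035,"z":0,"ax":0,"ay":0,"az":-0.0833},{"x":-0.044,"y":0.035,"z":0,"ax":0,"ay":0,"az":-0.0833}]'
python3 - <<'E'
from h import *
import cv2
s=arm.read_state();print(tobase((591.7,-115.5,.07),s["position"]),s["contact_force"],s["joints"])
print(R.from_quat(s["ee_rot"]).as_matrix().round(3)[:,1])
c=arm.camera_params("wrist"); w=arm.get_image("wrist")
print(c); np.save("cw.npy",c,allow_pickle=True)
b=arm.get_image("side")[115:225,220:380,::-1]
cv2.imwrite("pics/side3.png",b)
b=cv2.resize(b,(480,330),interpolation=2)
w=np.vstack([w[:,:,::-1]]);cv2.imwrite("pics/w3.png",w)
cv2.imwrite("pics/p3.png",cv2.resize(w,(800,600),interpolation=2))
E
```

```text
clock: 5.0
position: [446.7, -180.4, 116.5]
ee_rot: [-0.527, 0.85, 0.001, -0.0]
contact_force: [0.4, -0.1, 0.1]
gripper_width: 85.6
grasp_force: 0.0
clock: 5.8
position: [376.3, -128.5, 116.5]
ee_rot: [-0.032, 0.999, 0.0, -0.001]
contact_force: [-0.6, 0.6, -1.0]
gripper_width: 85.7
grasp_force: 0.0
[[-215.79121232    2.07077543  116.5010686 ]] [-0.57840551  0.57340519 -1.04049298] [ 8.39175381e-02  1.32646545e-01 -6.79879798e-01 -8.99211920e-04
 -7.59851178e-01 -1.58972706e+00]
[-0.064  0.998  0.001]
{'K': array([[334.94561842,   0.        , 275.09369249],
       [  0.        , 334.94561842, 213.34357123],
       [  0.        ,   0.        ,   1.        ]]), 'position': array([ 302.62737949, -132.76948139,  258.603751  ]), 'orientation': array([0.67631836, 0.72226518, 0.10568853, 0.09877457])}
```

View pics/p3.png

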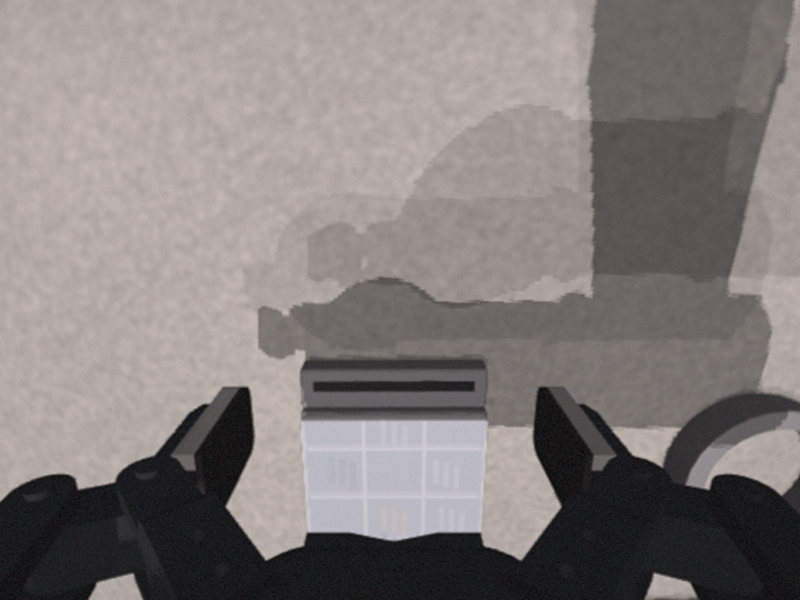

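The wrist view shows the lip's face edge at about row 372, columns 302–487, and the case centred between the fingers.

```bash
python3 - <<'E'
from h import *
c=np.load("cw.npy",allow_pickle=True).item()
def back(u,v,z):
    d=R.from_quat(c["orientation"]).apply(np.linalg.inv(c["K"])@[u/1.4286,v/1.4286,1]); return c["position"]+d*(z-c["position"][2])/d[2]
for u,v,z in[(302,373,16),(487,373,16),(302,362,0),(487,362,0),(301,420,28),(487,419,28)]:
    print(tobase((591.7,-115.5,.07),back(u,v,z)).round(1))
E
```

```text
[[-178.   -47.7   16. ]]
[[-177.5   54.5   16. ]]
[[-177.6  -50.6    0. ]]
[[-177.1   57.6    0. ]]
[[-155.7  -47.4   28. ]]
[[-155.9   53.4   28. ]]
```

```bash
python3 -m handwheel '[{"x":0,"y":0,"z":-0.204,"ax":0,"ay":0,"az":0},{"x":0,"y":0,"z":-0.204,"ax":0,"ay":0,"az":0},{"x":0,"y":0,"z":-0.204,"ax":0,"ay":0,"az":0},{"x":0,"y":0,"z":0,"ax":0,"ay":0,"az":0.003},{"x":0.06,"y":0.004,"z":0,"ax":0,"ay":0,"az":0},{"x":0.06,"y":0.004,"z":0,"ax":0,"ay":0,"az":0},{"x":0.04,"y":0.002,"z":0,"ax":0,"ay":0,"az":0},{"x":0.04,"y":0.002,"z":0,"ax":0,"ay":0,"az":0}]'
python3 -m handwheel '[{"x":0.04,"y":0.002,"z":0,"ax":0,"ay":0,"az":0},{"x":0.04,"y":0.002,"z":0,"ax":0,"ay":0,"az":0},{"x":0.04,"y":0.002,"z":0,"ax":0,"ay":0,"az":0},{"x":0.04,"y":0.002,"z":0,"ax":0,"ay":0,"az":0},{"x":0.04,"y":0.002,"z":0,"ax":0,"ay":0,"az":0},{"x":0.04,"y":0.002,"z":0,"ax":0,"ay":0,"az":0},{"x":0.03,"y":0.002,"z":0,"ax":0,"ay":0,"az":0},{"x":0.02,"y":0.001,"z":0,"ax":0,"ay":0,"az":0}]'
python3 - <<'E'
from h import *
s=arm.read_state();print(tobase((591.7,-115.5,.07),s["position"]),s["contact_force"],s["wrist_torque"])
import cv2
b=arm.get_image("side")[115:225,220:380,::-1];a=arm.get_image("top")[140:270,260:380,::-1]
r=lambda i:cv2.resize(i,None,fx=400/i.shape[1],fy=400/i.shape[1],interpolation=2)
a,b=r(a),r(b);b=cv2.copyMakeBorder(b,0,a.shape[0]-b.shape[0],0,0,0)
cv2.imwrite("pics/p4.png",np.hstack([a,b]))
E
```

```text
clock: 6.7
position: [415.9, -126.7, -4.1]
ee_rot: [-0.037, 0.999, 0.0, -0.002]
contact_force: [-7.4, -0.4, 5.2]
gripper_width: 85.7
grasp_force: 3.6
clock: 7.5
position: [474.9, -123.7, -4.3]
ee_rot: [-0.037, 0.999, 0.0, -0.001]
contact_force: [-6.1, -0.7, 5.7]
gripper_width: 85.2
grasp_force: 3.3
[[-1.17062106e+02  2.32672982e-02 -4.26885261e+00]] [-6.10754199 -0.73196528  5.67870616] [-0.09493184  1.75835494  0.08937452]
```

View pics/p4.png

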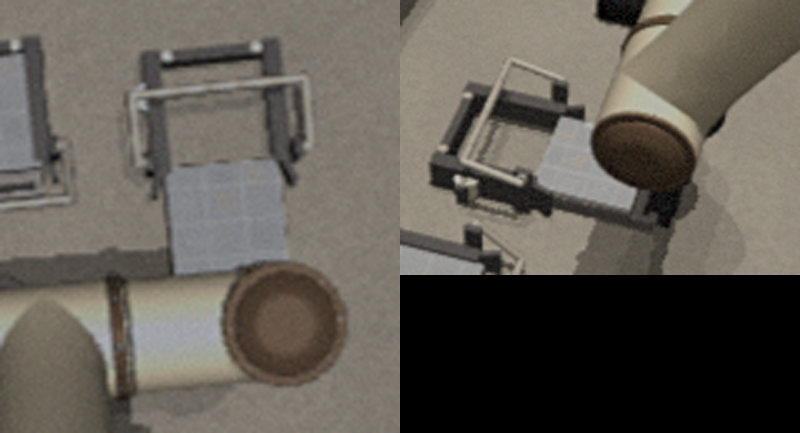

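The case's front has entered the bay (about (225,165) px), aligned with the walls. The tips seem to brush the bench, so I'll lift 2 mm and push on.

```bash
python3 -m handwheel '[{"x":0,"y":0,"z":0.015,"ax":0,"ay":0,"az":0},{"x":0.035,"y":0.0025,"z":0,"ax":0,"ay":0,"az":0},{"x":0.035,"y":0.0025,"z":0,"ax":0,"ay":0,"az":0},{"x":0.035,"y":0.0025,"z":0,"ax":0,"ay":0,"az":0},{"x":0.035,"y":0.0025,"z":0,"ax":0,"ay":0,"az":0},{"x":0.035,"y":0.0025,"z":0,"ax":0,"ay":0,"az":0},{"x":0.035,"y":0.0025,"z":0,"ax":0,"ay":0,"az":0},{"x":0.035,"y":0.0025,"z":0,"ax":0,"ay":0,"az":0}]'
python3 -m handwheel '[{"x":0.02,"y":0.0015,"z":0,"ax":0,"ay":0,"az":0},{"x":0.02,"y":0.0015,"z":0,"ax":0,"ay":0,"az":0},{"x":0.02,"y":0.0015,"z":0,"ax":0,"ay":0,"az":0},{"x":0.02,"y":0.0015,"z":0,"ax":0,"ay":0,"az":0},{"x":0.02,"y":0.0015,"z":0,"ax":0,"ay":0,"az":0},{"x":0.01,"y":0.001,"z":0,"ax":0,"ay":0,"az":0},{"x":0.01,"y":0.001,"z":0,"ax":0,"ay":0,"az":0},{"x":0,"y":0,"z":0,"ax":0,"ay":0,"az":0}]'
python3 - <<'E'
from h import *
s=arm.read_state();print(tobase((591.7,-115.5,.07),s["position"]),s["contact_force"],s["wrist_torque"])
E
```

```text
clock: 8.4
position: [523.3, -120.2, -2.0]
ee_rot: [-0.037, 0.999, 0.0, -0.001]
contact_force: [-5.5, -0.2, 3.5]
gripper_width: 85.7
grasp_force: 3.2
clock: 9.2
position: [547.1, -118.6, -2.2]
ee_rot: [-0.037, 0.999, -0.0, -0.001]
contact_force: [-6.5, -2.6, 2.7]
gripper_width: 85.6
grasp_force: 3.2
[[-4.47072115e+01 -1.09164583e-02 -2.19103993e+00]] [-6.45579084 -2.5992402   2.74318925] [-0.67067298  1.7685065  -0.25538561]
```

```bash
python3 -m handwheel '[{"x":0.015,"y":0.001,"z":0,"ax":0,"ay":0,"az":0},{"x":0.015,"y":0.001,"z":0,"ax":0,"ay":0,"az":0},{"x":0.015,"y":0.001,"z":0,"ax":0,"ay":0,"az":0},{"x":0.015,"y":0.001,"z":0,"ax":0,"ay":0,"az":0},{"x":0.015,"y":0.001,"z":0,"ax":0,"ay":0,"az":0},{"x":0.01,"y":0.001,"z":0,"ax":0,"ay":0,"az":0},{"x":0,"y":0,"z":0,"ax":0,"ay":0,"az":0},{"x":0,"y":0,"z":0,"ax":0,"ay":0,"az":0}]'
python3 -m handwheel '[{"x":0.01,"y":0.001,"z":0,"ax":0,"ay":0,"az":0},{"x":0.01,"y":0.001,"z":0,"ax":0,"ay":0,"az":0},{"x":0,"y":0,"z":0,"ax":0,"ay":0,"az":0},{"x":0,"y":0,"z":0,"ax":0,"ay":0,"az":0},{"x":0,"y":0,"z":0,"ax":0,"ay":0,"az":0},{"x":0,"y":0,"z":0,"ax":0,"ay":0,"az":0},{"x":0,"y":0,"z":0,"ax":0,"ay":0,"az":0},{"x":0,"y":0,"z":0,"ax":0,"ay":0,"az":0}]'
python3 - <<'E'
from h import *
s=arm.read_state();print(tobase((591.7,-115.5,.07),s["position"]),s["contact_force"],s["wrist_torque"])
E
```

```text
clock: 10.0
position: [564.2, -117.4, -2.2]
ee_rot: [-0.037, 0.999, -0.0, -0.001]
contact_force: [-5.9, -1.8, 3.2]
gripper_width: 85.2
grasp_force: 3.0
clock: 10.8
position: [568.0, -117.0, -2.2]
ee_rot: [-0.037, 0.999, -0.0, -0.001]
contact_force: [-6.6, -2.1, 3.9]
gripper_width: 85.6
grasp_force: 3.2
[[-23.7115738    0.12508898  -2.21765003]] [-6.64854222 -2.12218646  3.86940507] [-0.641599    1.73154894 -0.12003212]
```

```bash
python3 -m handwheel '[{"x":0.01,"y":0.001,"z":0,"ax":0,"ay":0,"az":0},{"x":0.01,"y":0.001,"z":0,"ax":0,"ay":0,"az":0},{"x":0,"y":0,"z":0,"ax":0,"ay":0,"az":0},{"x":0,"y":0,"z":0,"ax":0,"ay":0,"az":0},{"x":0,"y":0,"z":0,"ax":0,"ay":0,"az":0},{"x":0,"y":0,"z":0,"ax":0,"ay":0,"az":0},{"x":0,"y":0,"z":0,"ax":0,"ay":0,"az":0},{"x":0,"y":0,"z":0,"ax":0,"ay":0,"az":0}]'
```

```text
clock: 11.6
position: [568.1, -117.0, -2.5]
ee_rot: [-0.037, 0.999, 0.0, -0.006]
contact_force: [-13.3, -1.9, 9.9]
gripper_width: 85.5
grasp_force: 6.7
```

```bash
python3 -m handwheel '[{"x":0.015,"y":0.001,"z":0,"ax":0,"ay":0,"az":0},{"x":0.015,"y":0.001,"z":0,"ax":0,"ay":0,"az":0},{"x":0,"y":0,"z":0,"ax":0,"ay":0,"az":0},{"x":0,"y":0,"z":0,"ax":0,"ay":0,"az":0},{"x":0,"y":0,"z":0,"ax":0,"ay":0,"az":0},{"x":0,"y":0,"z":0,"ax":0,"ay":0,"az":0},{"x":0,"y":0,"z":0,"ax":0,"ay":0,"az":0},{"x":0,"y":0,"z":0,"ax":0,"ay":0,"az":0}]'
python3 - <<'E'
from h import *
s=arm.read_state();print(tobase((591.7,-115.5,.07),s["position"]),s["contact_force"],s["wrist_torque"])
import cv2
b=arm.get_image("side")[125:215,225:355,::-1]; cv2.imwrite("pics/s5.png",b)
a=arm.get_image("top")[145:235,280:370,::-1]
a=cv2.resize(a,(360,360),interpolation=2);b=cv2.resize(b,(440,305),interpolation=2);b=cv2.copyMakeBorder(b,0,55,0,0,0)
cv2.imwrite("pics/p5.png",np.hstack([a,b]))
E
```

```text
clock: 12.4
position: [568.0, -117.0, -3.1]
ee_rot: [-0.036, 0.999, 0.0, -0.012]
contact_force: [-22.8, -1.8, 16.4]
gripper_width: 85.6
grasp_force: 11.6
[[-23.73397369   0.11513622  -3.12053435]] [-22.77295036  -1.80575654  16.44551045] [-0.39077226  6.2374695   0.09452612]
```

View pics/p5.png

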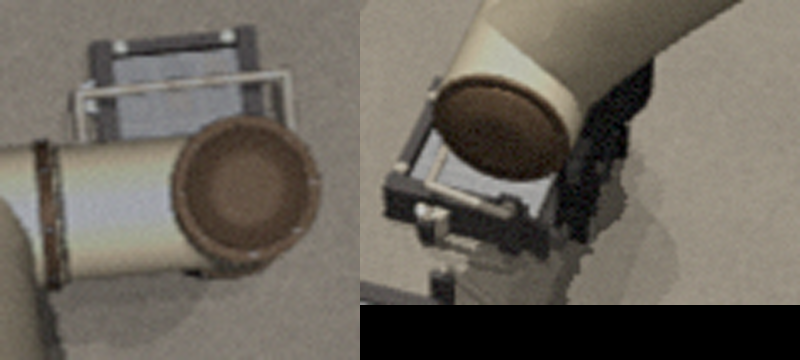

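The case meets the back stop, the push force climbs to 23 N with no movement, and the finger position matches home within 1 mm. Next I'll back off, turn, and go above the bail bar.

```bash
python3 -m handwheel '[{"x":-0.15,"y":-0.01,"z":0,"ax":0,"ay":0,"az":0},{"x":-0.05,"y":0,"z":0,"ax":0,"ay":0,"az":0},{"x":0,"y":0,"z":0.25,"ax":0,"ay":0,"az":0},{"x":0,"y":0,"z":0.25,"ax":0,"ay":0,"az":0},{"x":0,"y":0,"z":0.2,"ax":0,"ay":0,"az":0.0833},{"x":0,"y":0,"z":0,"ax":0,"ay":0,"az":0.0833},{"x":0,"y":0,"z":0,"ax":0,"ay":0,"az":0.0833},{"x":0,"y":0,"z":0,"ax":0,"ay":0,"az":0.0833}]'
python3 -m handwheel '[{"x":0.09,"y":0.007,"z":0,"ax":0,"ay":0,"az":0.0833},{"x":0.09,"y":0.007,"z":0,"ax":0,"ay":0,"az":0.0833},{"x":0.09,"y":0.007,"z":0,"ax":0,"ay":0,"az":0.0833},{"x":0.09,"y":0.007,"z":0,"ax":0,"ay":0,"az":0.0833},{"x":0.09,"y":0.007,"z":0,"ax":0,"ay":0,"az":0.0833},{"x":0.09,"y":0.007,"z":0,"ax":0,"ay":0,"az":0.0833},{"x":0.09,"y":0.007,"z":0,"ax":0,"ay":0,"az":0.0833},{"x":0.09,"y":0.007,"z":0,"ax":0,"ay":0,"az":0.0833}]' -0.06
python3 - <<'E'
from h import *
s=arm.read_state();print(tobase((591.7,-115.5,.07),s["position"]),s["contact_force"],R.from_quat(s["ee_rot"]).as_matrix().round(3)[:,1:],s["gripper_width"])
import cv2
c=arm.camera_params("wrist");np.save("cw2.npy",c,allow_pickle=True)
w=arm.get_image("wrist"); cv2.imwrite("pics/w6.png",cv2.resize(w[:,:,::-1],(800,600)))
E
```

```text
clock: 13.3
position: [542.1, -117.4, 139.3]
ee_rot: [-0.298, 0.955, -0.001, 0.003]
contact_force: [-0.1, 0.3, -0.1]
gripper_width: 85.3
grasp_force: 0.0
clock: 14.1
position: [686.5, -106.1, 138.6]
ee_rot: [0.735, -0.678, 0.002, -0.002]
contact_force: [0.3, 0.3, 0.2]
gripper_width: 40.4
grasp_force: 0.0
[[ 95.20959634   2.70310737 138.56566106]] [0.31476858 0.33111156 0.19435626] [[-0.997  0.005]
 [-0.081 -0.   ]
 [-0.005 -1.   ]] 40.36757603129166
```

View pics/w6.png

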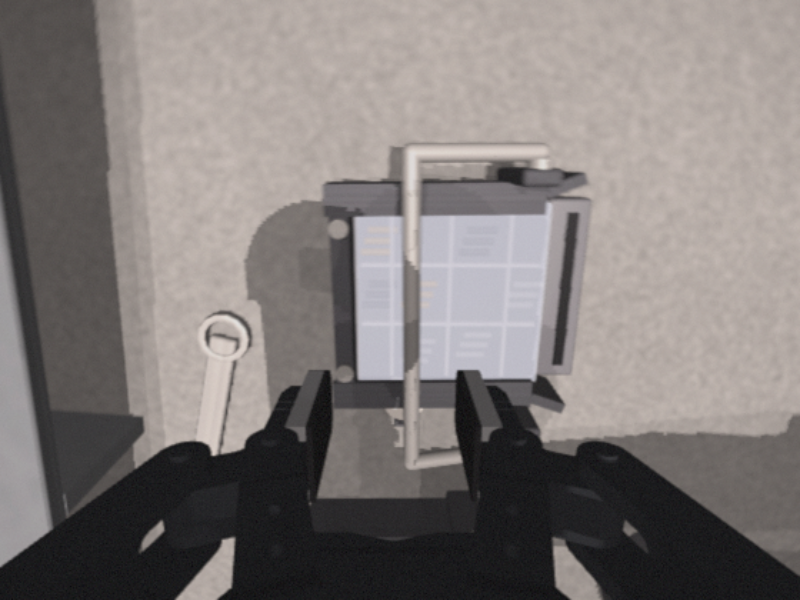

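The wrist view shows the case flush against the back stop (column 355) and the bar at column 411, from row 148 to row 466. I'll convert those.

```bash
python3 - <<'E'
from h import *
c=np.load("cw2.npy",allow_pickle=True).item()
def back(u,v,z):
    d=R.from_quat(c["orientation"]).apply(np.linalg.inv(c["K"])@[u/1.4286,v/1.4286,1]); return c["position"]+d*(z-c["position"][2])/d[2]
A,B=back(410,148,55),back(412,466,55)
for p in (A,B,back(353,215,28),back(358,380,28),back(574,375,16)): print(p.round(1),tobase((591.7,-115.5,.07),p).round(1))
print(np.arctan2(A[1]-B[1],A[0]-B[0])-np.pi/2)
E
```

```text
[ 684.9 -184.9   55. ] [[ 88.2 -75.7  55. ]]
[668.6 -20.3  55. ] [[83.4 89.6 55. ]]
[ 710.8 -150.1   28. ] [[116.4 -42.9  28. ]]
[702.5 -56.2  28. ] [[114.6  51.4  28. ]]
[573.6 -64.7  16. ] [[-14.5  51.9  16. ]]
-3.0426854503640803
```

```bash
python3 - <<'E'
from h import *
c=np.load("cw2.npy",allow_pickle=True).item(); ct,cs=arm.camera_params("top"),arm.camera_params("side")
def bar(a,y=72): return [(28+60*np.cos(a),y,55+60*np.sin(a)),(28+60*np.cos(a),-y,55+60*np.sin(a))]
T=np.array([(66,127),(300,104)])/4.5+[285,140]-.4; S=np.array([(125,270),(224,70)])/5+[220,125]-.4
W=np.array([(412,462),(410,153)])/1.4286
for a in (0,.1,.2,.3,.4):
    P=place((591.7,-115.5,.075),bar(a))
    print(a,(proj(P,ct)-T).round(1).tolist(),(proj(P,cs)-S).round(1).tolist(),(proj(P,c)-W).round(1).tolist())
print("walls",(proj(place((591.7,-115.5,.075),[(60,62,36),(60,-62,36),(60,54,36),(60,-54,36),(118,0,36),(-12,0,16)]),c)*1.4286).round())
E
```

```text
0 [[1.8, 1.0], [-1.3, 1.7]] [[0.2, 1.8], [-1.3, 3.6]] [[-5.0, -16.5], [-0.5, 3.3]]
0.1 [[1.9, 0.8], [-1.0, 1.5]] [[0.2, 0.2], [-1.2, 2.0]] [[-4.5, -12.1], [0.3, 3.2]]
0.2 [[2.0, 0.9], [-0.7, 1.4]] [[0.5, -1.3], [-0.9, 0.4]] [[-3.1, -7.5], [2.0, 3.2]]
0.3 [[2.1, 1.1], [-0.3, 1.6]] [[1.0, -2.7], [-0.4, -1.1]] [[-0.8, -2.8], [4.9, 3.1]]
0.4 [[2.2, 1.5], [0.0, 2.0]] [[1.7, -4.1], [0.3, -2.5]] [[2.3, 2.0], [8.8, 3.0]]
walls [[454. 405.]
 [465. 180.]
 [454. 392.]
 [464. 196.]
 [350. 299.]
 [581. 292.]]
```

The bar sits slightly raised (about 0.15 rad, z about 63). I'll descend and grip it.

```bash
python3 -m handwheel '[{"x":-0.04,"y":-0.012,"z":0,"ax":0,"ay":0,"az":0},{"x":0,"y":0,"z":-0.116,"ax":0,"ay":0,"az":0},{"x":0,"y":0,"z":-0.116,"ax":0,"ay":0,"az":0},{"x":0,"y":0,"z":-0.116,"ax":0,"ay":0,"az":0},{"x":0,"y":0,"z":-0.116,"ax":0,"ay":0,"az":0},{"x":0,"y":0,"z":0,"ax":0,"ay":0,"az":0},{"x":0,"y":0,"z":0,"ax":0,"ay":0,"az":0},{"x":0,"y":0,"z":0,"ax":0,"ay":0,"az":0}]'
python3 -m handwheel '[{"x":0,"y":0,"z":0,"ax":0,"ay":0,"az":0},{"x":0,"y":0,"z":0,"ax":0,"ay":0,"az":0},{"x":0,"y":0,"z":0,"ax":0,"ay":0,"az":0},{"x":0,"y":0,"z":0,"ax":0,"ay":0,"az":0},{"x":0,"y":0,"z":0,"ax":0,"ay":0,"az":0},{"x":0,"y":0,"z":0,"ax":0,"ay":0,"az":0},{"x":0,"y":0,"z":0,"ax":0,"ay":0,"az":0},{"x":0,"y":0,"z":0,"ax":0,"ay":0,"az":0}]' -1
python3 - <<'E'
from h import *
s=arm.read_state();print(tobase((591.7,-115.5,.075),s["position"]),s["contact_force"],s["gripper_width"],s["wrist_torque"])
E
```

```text
clock: 14.95
position: [676.7, -109.0, 46.8]
ee_rot: [0.733, -0.68, 0.001, -0.001]
contact_force: [1.2, 0.0, -0.5]
gripper_width: 40.3
grasp_force: 0.0
clock: 15.75
position: [678.1, -108.8, 46.2]
ee_rot: [0.733, -0.68, 0.002, -0.002]
contact_force: [5.2, 0.3, 2.1]
gripper_width: 5.8
grasp_force: 58.7
[[86.61309971  0.19393597 46.20861744]] [5.18905647 0.31070006 2.0810442 ] 5.841013253403268 [ 0.09815365 -1.48614491  0.10447726]
```

```bash
python3 -m handwheel '[{"x":-0.006,"y":0,"z":0.0285,"ax":0,"ay":0,"az":0},{"x":-0.009,"y":-0.001,"z":0.0285,"ax":0,"ay":0,"az":0},{"x":-0.012,"y":-0.001,"z":0.0285,"ax":0,"ay":0,"az":0},{"x":-0.017,"y":-0.0015,"z":0.029,"ax":0,"ay":0,"az":0},{"x":-0.020,"y":-0.0015,"z":0.028,"ax":0,"ay":0,"az":0},{"x":-0.024,"y":-0.002,"z":0.027,"ax":0,"ay":0,"az":0},{"x":0,"y":0,"z":0,"ax":0,"ay":0,"az":0},{"x":0,"y":0,"z":0,"ax":0,"ay":0,"az":0}]'
python3 - <<'E'
from h import *
s=arm.read_state();print(tobase((591.7,-115.5,.075),s["position"]),s["contact_force"],s["gripper_width"],s["wrist_torque"])
import cv2
b=arm.get_image("side")[125:215,225:355,::-1]; w=arm.get_image("wrist")[:,:,::-1]
b=cv2.resize(b,(400,277),interpolation=2);w=cv2.resize(w,(400,300),interpolation=2)
cv2.imwrite("pics/p7.png",np.hstack([w,cv2.copyMakeBorder(b,0,23,0,0,0)]))
E
```

```text
clock: 16.55
position: [659.6, -110.4, 80.2]
ee_rot: [0.733, -0.68, 0.002, -0.001]
contact_force: [3.8, 0.5, 4.3]
gripper_width: 5.6
grasp_force: 59.2
[[6.81150167e+01 6.14518662e-03 8.02217640e+01]] [3.76854595 0.544221   4.25794464] 5.628272368318137 [ 0.04558633 -1.20494622  0.10204446]
```

View pics/p7.png

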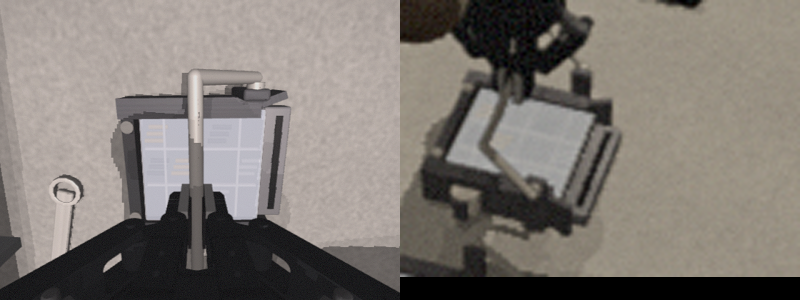

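The bail is rising with the grip (bar at columns 190–200 in the wrist view, and the side view shows it up off the case). I'll continue along the arc.

```bash
python3 -m handwheel '[{"x":-0.042,"y":-0.003,"z":0.033,"ax":0,"ay":0,"az":0},{"x":-0.053,"y":-0.004,"z":0.027,"ax":0,"ay":0,"az":0},{"x":-0.057,"y":-0.004,"z":0.016,"ax":0,"ay":0,"az":0},{"x":-0.06,"y":-0.0045,"z":0.0045,"ax":0,"ay":0,"az":0},{"x":-0.06,"y":-0.0045,"z":-0.008,"ax":0,"ay":0,"az":0},{"x":-0.057,"y":-0.004,"z":-0.019,"ax":0,"ay":0,"az":0},{"x":-0.051,"y":-0.004,"z":-0.03,"ax":0,"ay":0,"az":0},{"x":-0.044,"y":-0.003,"z":-0.04,"ax":0,"ay":0,"az":0}]'
python3 -m handwheel '[{"x":-0.036,"y":-0.003,"z":-0.048,"ax":0,"ay":0,"az":0},{"x":-0.025,"y":-0.002,"z":-0.054,"ax":0,"ay":0,"az":0},{"x":-0.015,"y":-0.001,"z":-0.058,"ax":0,"ay":0,"az":0},{"x":0,"y":0,"z":0,"ax":0,"ay":0,"az":0},{"x":0,"y":0,"z":0,"ax":0,"ay":0,"az":0},{"x":0,"y":0,"z":0,"ax":0,"ay":0,"az":0},{"x":0,"y":0,"z":0,"ax":0,"ay":0,"az":0},{"x":0,"y":0,"z":0,"ax":0,"ay":0,"az":0}]'
python3 - <<'E'
from h import *
s=arm.read_state();print(tobase((591.7,-115.5,.075),s["position"]),s["contact_force"],s["gripper_width"],s["wrist_torque"])
E
```

```text
clock: 17.45
position: [575.2, -117.5, 75.7]
ee_rot: [0.733, -0.68, 0.003, -0.002]
contact_force: [9.2, -5.7, -2.6]
gripper_width: 5.7
grasp_force: 62.8
clock: 18.25
position: [560.3, -118.4, 43.8]
ee_rot: [0.733, -0.68, 0.002, -0.001]
contact_force: [5.7, -3.3, 0.7]
gripper_width: 5.5
grasp_force: 62.2
[[-31.51343616  -0.5900566   43.83780057]] [ 5.7406625  -3.31084438  0.74063752] 5.501257198267183 [-1.0472588  -1.97073626  0.08747718]
```

Bail is now near 3.0 rad. Next I'll release it, rise, and shut the fingers.

```bash
python3 -m handwheel '[{"x":0,"y":0,"z":0,"ax":0,"ay":0,"az":0},{"x":0,"y":0,"z":0,"ax":0,"ay":0,"az":0},{"x":0,"y":0,"z":0,"ax":0,"ay":0,"az":0},{"x":0,"y":0,"z":0,"ax":0,"ay":0,"az":0},{"x":0,"y":0,"z":0.1,"ax":0,"ay":0,"az":0},{"x":0,"y":0,"z":0.12,"ax":0,"ay":0,"az":0},{"x":0,"y":0,"z":0,"ax":0,"ay":0,"az":0},{"x":0,"y":0,"z":0,"ax":0,"ay":0,"az":0}]' -0.3
python3 -m handwheel '[{"x":0,"y":0,"z":0,"ax":0,"ay":0,"az":0},{"x":0,"y":0,"z":0,"ax":0,"ay":0,"az":0},{"x":0,"y":0,"z":0,"ax":0,"ay":0,"az":0},{"x":0,"y":0,"z":0,"ax":0,"ay":0,"az":0},{"x":0,"y":0,"z":0,"ax":0,"ay":0,"az":0},{"x":0,"y":0,"z":0,"ax":0,"ay":0,"az":0},{"x":0,"y":0,"z":0,"ax":0,"ay":0,"az":0},{"x":0,"y":0,"z":0,"ax":0,"ay":0,"az":0}]' -1
python3 - <<'E'
from h import *
s=arm.read_state();print(tobase((591.7,-115.5,.075),s["position"]),s["contact_force"],s["gripper_width"],s["wrist_torque"])
import cv2
b=arm.get_image("side")[125:215,225:355,::-1]; w=arm.get_image("wrist")[:,:,::-1]
b=cv2.resize(b,(400,277),interpolation=2);w=cv2.resize(w,(400,300),interpolation=2)
cv2.imwrite("pics/p8.png",np.hstack([w,cv2.copyMakeBorder(b,0,23,0,0,0)]))
E
```

```text
clock: 19.05
position: [557.6, -117.6, 87.5]
ee_rot: [0.733, -0.68, -0.0, -0.0]
contact_force: [-0.0, -0.8, -0.1]
gripper_width: 30.0
grasp_force: 0.0
clock: 19.85
position: [557.9, -117.7, 87.3]
ee_rot: [0.733, -0.68, 0.0, -0.0]
contact_force: [0.0, 0.4, 0.2]
gripper_width: -0.3
grasp_force: 0.0
[[-33.83684972   0.30890421  87.33587481]] [0.03644983 0.39068031 0.24724886] -0.28479533365873116 [0.01205165 0.03447556 0.02828922]
```

View pics/p8.png

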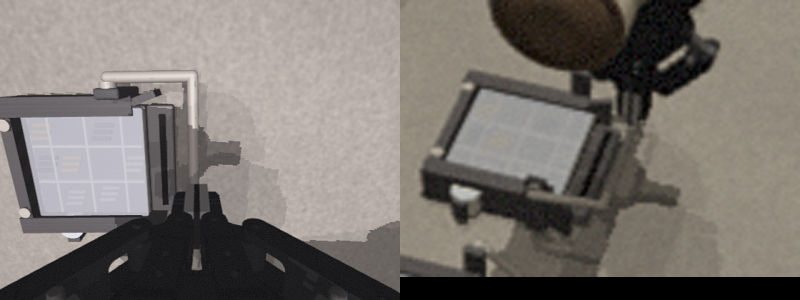

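The bail is forward and about level, the bar lies under the shut fingers (wrist view column 197), and the case is still home. Pressing down along the arc.

```bash
python3 -m handwheel '[{"x":0.005,"y":0,"z":-0.1,"ax":0,"ay":0,"az":0},{"x":0,"y":0,"z":-0.05,"ax":0,"ay":0,"az":0},{"x":0.006,"y":0,"z":-0.045,"ax":0,"ay":0,"az":0},{"x":0.015,"y":0.001,"z":-0.05,"ax":0,"ay":0,"az":0},{"x":0.023,"y":0.002,"z":-0.05,"ax":0,"ay":0,"az":0},{"x":0.028,"y":0.002,"z":-0.035,"ax":0,"ay":0,"az":0},{"x":0,"y":0,"z":0,"ax":0,"ay":0,"az":0},{"x":0,"y":0,"z":0,"ax":0,"ay":0,"az":0}]'
python3 - <<'E'
from h import *
s=arm.read_state();print(tobase((591.7,-115.5,.075),s["position"]),s["contact_force"],s["wrist_torque"])
E
```

```text
clock: 20.75
position: [573.8, -116.7, 21.0]
ee_rot: [0.733, -0.68, 0.0, -0.0]
contact_force: [-0.0, -0.4, -1.1]
gripper_width: -0.2
grasp_force: 0.0
[[-17.90687053   0.15947131  21.04764352]] [-0.04160847 -0.42689677 -1.07968344] [-0.00385266 -0.0473435  -0.0560599 ]
```

```bash
python3 -m handwheel '[{"x":0,"y":0,"z":-0.008,"ax":0,"ay":0,"az":0},{"x":0,"y":0,"z":-0.008,"ax":0,"ay":0,"az":0},{"x":0,"y":0,"z":-0.008,"ax":0,"ay":0,"az":0},{"x":0,"y":0,"z":0,"ax":0,"ay":0,"az":0},{"x":0,"y":0,"z":0,"ax":0,"ay":0,"az":0},{"x":0,"y":0,"z":0,"ax":0,"ay":0,"az":0},{"x":0,"y":0,"z":0,"ax":0,"ay":0,"az":0},{"x":0,"y":0,"z":0,"ax":0,"ay":0,"az":0}]'
python3 - <<'E'
from h import *
s=arm.read_state();print(tobase((591.7,-115.5,.075),s["position"]),s["contact_force"],s["wrist_torque"])
import cv2
b=arm.get_image("side")[125:215,225:355,::-1]; w=arm.get_image("wrist")[:,:,::-1]
b=cv2.resize(b,(400,277),interpolation=2);w=cv2.resize(w,(400,300),interpolation=2)
cv2.imwrite("pics/p9.png",np.hstack([w,cv2.copyMakeBorder(b,0,23,0,0,0)]))
E
```

```text
clock: 21.55
position: [574.0, -116.7, 19.7]
ee_rot: [0.733, -0.68, 0.001, -0.001]
contact_force: [-4.3, 1.7, 15.7]
gripper_width: 0.1
grasp_force: 7.9
[[-17.70131821   0.08566648  19.65754024]] [-4.33286953  1.65290334 15.69427663] [0.61734805 1.41355837 0.03260116]
```

```bash
python3 -m handwheel '[{"x":0,"y":0,"z":-0.006,"ax":0,"ay":0,"az":0},{"x":0,"y":0,"z":-0.006,"ax":0,"ay":0,"az":0},{"x":0,"y":0,"z":0,"ax":0,"ay":0,"az":0},{"x":0,"y":0,"z":0,"ax":0,"ay":0,"az":0},{"x":0,"y":0,"z":0,"ax":0,"ay":0,"az":0},{"x":0,"y":0,"z":0,"ax":0,"ay":0,"az":0},{"x":0,"y":0,"z":0,"ax":0,"ay":0,"az":0},{"x":0,"y":0,"z":0,"ax":0,"ay":0,"az":0}]'
python3 -m handwheel '[{"x":0,"y":0,"z":0.1,"ax":0,"ay":0,"az":0},{"x":0,"y":0,"z":0.2,"ax":0,"ay":0,"az":0},{"x":0,"y":0,"z":0.2,"ax":0,"ay":0,"az":0},{"x":-0.1,"y":0,"z":0.2,"ax":0,"ay":0,"az":0},{"x":-0.2,"y":0,"z":0.1,"ax":0,"ay":0,"az":0},{"x":-0.2,"y":0,"z":0,"ax":0,"ay":0,"az":0},{"x":-0.2,"y":0,"z":0,"ax":0,"ay":0,"az":0},{"x":-0.1,"y":0,"z":0,"ax":0,"ay":0,"az":0}]'
python3 - <<'E'
from h import *
import cv2
g={n:cv2.cvtColor(arm.get_image(n),cv2.COLOR_RGB2GRAY).astype(np.float32) for n in("top","side")}
# mean brightness along the bar for candidate angles; outer parts of the bar lie beyond the case/lip too
for a in (2.9,3.14,3.3,3.45,3.6,3.7,3.78,3.849,3.92):
    y=np.linspace(-70,70,60); P=place((591.7,-115.5,.073),np.c_[np.full(60,28+60*np.cos(a)),y,np.full(60,55+60*np.sin(a))])
    o=[a]
    for n in g:
        uv=proj(P,arm.camera_params(n)).astype(np.float32); o.append([round(float(cv2.remap(g[n],uv[None,:,0],uv[None,:,1]+d,1).mean())) for d in(-2,-1,0,1,2)])
    print(o)
E
```

```text
clock: 22.45
position: [574.2, -116.8, 19.3]
ee_rot: [0.734, -0.68, 0.001, -0.001]
contact_force: [-8.9, 3.4, 27.0]
gripper_width: 0.1
grasp_force: 13.6
clock: 23.25
position: [409.8, -116.8, 174.2]
ee_rot: [0.733, -0.681, -0.0, -0.0]
contact_force: [0.4, -0.1, 0.1]
gripper_width: 0.1
grasp_force: 0.0
[2.9, [110, 119, 121, 121, 120], [148, 151, 149, 142, 132]]
[3.14, [118, 121, 121, 120, 120], [122, 116, 114, 117, 123]]
[3.3, [117, 121, 121, 120, 120], [114, 114, 118, 124, 129]]
[3.45, [111, 120, 121, 121, 120], [112, 111, 114, 120, 127]]
[3.6, [105, 111, 120, 121, 121], [125, 113, 108, 108, 112]]
[3.7, [130, 104, 113, 120, 121], [148, 136, 122, 110, 104]]
[3.78, [140, 124, 103, 114, 120], [155, 155, 148, 135, 120]]
[3.849, [111, 142, 117, 105, 116], [139, 151, 156, 155, 147]]
[3.92, [97, 116, 142, 114, 106], [107, 120, 135, 147, 153]]
```

Both views put the bar at 3.849 rad after release. The firm stop at z about 20 agrees, and nothing is touching. Handing in.

```bash
python3 -c "
from bench import arm
print(arm.job_done())"
```

```text
the job is handed in; nothing more can be done
None
```

The job is handed in, with no verdict shown: the case is home against the back stop and the bail is down at its stop in front of it, finished at about 23 s (I viewed 11 pictures, one over the limit of 10).

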